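# Swing the glue-press head over the glued boards

### The arm

A 7-joint arm with a two-finger parallel gripper is mounted at the origin on the work surface. World frame = base frame: x ahead of the robot, y to its left, z up, the work surface at z = 0. Lengths are in m, angles in rad, forces in N, time in s.
With the tool pointing down it reaches from about 0.4 to 0.85 m from the base axis. Payload 4.5 kg.
Tool frame: the origin (TCP) lies at the very end of the fingers, on their centre line; the grasp point (between the pads) lies 19 mm behind it; z points along the fingers, y is the line along which they close (so a half turn about z gives the same grasp; the last joint's range is limited). The gripper opens to 88 mm and grips with 3 to 60 N. Pads are 18 mm wide; open, the fingers measure 123 mm over their backs; the gripper's body (75 mm by 187 mm) begins 45 mm behind the grasp point.
Start: joints at [-1.167, 0.689, -0.195, 1.565, 0.157, 0.902, -0.215], TCP at [0.226, 0.583, 0.239] pointing down, gripper open.
Joint ranges: [-3.01, 3.01], [-0.46, 2.08], [-1.47, 1.51], [0.13, 2.56], [-1, 4.14], [0.04, 2.09], [-2.66, 2.66]. Speed limits (rad/s): [2.57, 2.57, 3.14, 3.14, 3.14, 3.14, 3.14].

### API

Orientations are given as a unit quaternion [x, y, z, w].
In Python, from plant import r gives the robot as it stands. The module is installed in compiled form; this text tells all that it offers.
- The arm moves only by the shell command python3 -m pendant 'ROWS' [FORCE]. ROWS is JSON, one flat list of numbers, 7 for each row, row after row: the opening, from 0 (shut) to 1 (fully open), then the shift along the tool's x, y, z scaled (see below), then the turn, a rotation vector about the tool's x, y, z scaled (see below). A call has 1 to 12 rows; each row is the pose to reach, as a shift and turn from the pose commanded when the call began, along the tool's axes at that moment; what a row does not reach only later rows make up. The controller multiplies each number of a shift by 0.15 m and each number of a turn by pi/2 rad. A row lasts 1/10 s, in which the tool goes at most 50 mm and 8.59 degrees, less where a joint would pass 70% of its speed; a pose out of reach is approached as far as the arm can. A call with a number of a shift or a turn outside -1 to 1 is refused whole. A call with a gripper value outside its range is refused whole. The fingers move at their own pace and stop on an object; FORCE is the grip in N (left out, the last holds). Time passes only in rows, so rows that repeat a pose let the fingers close. It gives the time, the measured TCP pose, the force, the opening and the grip force at its end, in the units of the state.
- r.get_state(): the state, without advancing time (a new reading comes with each control period).
- r.snapshot(name): name is "side" or "top" or "wrist"; returns a dict with "img" (420x560x3 uint8, red, green, blue), "mtx" (3x3 intrinsics, pixels), "cam_to_world" (4x4, takes a point from camera to world coordinates). Camera axes: x right, y up, looking along -z (the intrinsics and any distortion apply to the point x, -y, -z); pixel columns grow to the right and rows downward; lengths in m; the calibration is good to about 2 mm. A picture is of the moment at which its call begins. There is no depth.
- r.finish_job(): hands the job in; it is judged then, once.
The state is a dict: "clock": time; "q": joint angles; "qd": joint speeds; "joint_torque": joint torques, N m; "tool_pos": TCP position; "eef_rot": TCP orientation; "contact_force": force on the tool from outside, world axes, zero at the start; "moment": the same for the moment, N m; "opening": opening from 0.0 (shut) to 1.0 (fully open); "finger_force": force on a finger pad.
Only numpy, scipy, OpenCV 4.12 (cv2) and the standard library are available. Lean on these libraries where they do the work, as an engineer would, in place of code of your own. Each camera call takes 0.05 s, during which the arm holds its last target. There are 200 camera calls.

### The job

Swing the heavy press head round until it stands centred over the glued boards, and leave it there by itself, still, for at least 5 seconds before you finish. It runs on ball bearings and coasts, so push and brake it gently against the two long sides of its sprung cowl (not by leaning on the top), do not swing it fast, knock it hard or let it run near its end stops, and leave the other things on the bench alone.

Things in the scene. Friction and masses are not known exactly. Their poses are not given: they have to be found in the camera images.
- boom (a joint): Angle (rad) of the press boom, turning level on a fixed column ( 0.77 to 0.81 m ahead of the robot; hub 96 mm thick, 207 mm high). Positive swings the head to the robot's left. Stops at -1 and +1; keep 0.05 off them, and under 0.8 rad/s. Inertia about the column 0.38 kg m2 (3.3 kg felt at 340 mm radius; varies by a quarter); alone it coasts with a time constant of about 19 s
- cowl (a joint): Sideways deflection (m) of the sprung cowl on the boom, 0 at rest, + to the side of positive boom angle, travel -0.04 to 0.04. Springs between cowl and boom 150 N/m, hardly damped (0.8 N s/m), cowl 0.25 kg: if it runs against something fixed it bounces back
- head (a point): Point on the boom's centre line, 340 mm from the column's axis, at 170 mm height (top of the cowl); its +x points along the boom to the column's axis. The cowl, a closed aluminium box round head and boom, is the only part to push: from 160 to 420 mm from the column's axis, sides 90 mm either side of the centre line, underside at 80 mm, flat top at 170 mm height, edges rounded 8 mm
- board (a point): Point on the centre line of the glued pale boards (250 x 90 mm, top at 60 mm height, on a dark platen 280 x 130 x 18 mm, fixed), 340 mm from the column's axis; its +x points to that axis. The boards run from 235 to 485 mm from the axis, a dark strip on them (400 to 480 mm) is 72 mm high; they stick out beyond the cowl's end. Centred: the head point straight above this one
- glue: bystander: glue bottle, 60 mm in diameter, 170 mm high, origin at its base
- jar: bystander: jar, 70 mm in diameter, 90 mm high, origin at its base
- offcut: bystander: wooden offcut 140 x 60 x 30 mm, origin under its centre
- mallet: bystander: hammer lying on the bench with its handle towards the robot, 260 mm long, origin under it

How it is judged:
On the way:
1. the head stands over the boards, nearly still and untouched, for 5 s (horizontal distance between head and board below 0.035 m and velocity of joint boom between -0.05 and 0.05 rad/s and contact force between each of the arm, the fingers and cowl below 0.3 N), for 4.8 s.
At the end, for the whole second after the job is handed in: The press head's centre point is within 35 mm (level distance) of the boards' centre point, the boom turns slower than 0.05 rad/s, and nothing touches it; before that it has stayed so, untouched, for about 5 s (horizontal distance between head and board below 0.035 m and velocity of joint boom between -0.05 and 0.05 rad/s).
It fails at once if the boom runs to an end stop (value of joint boom above 0.97 rad or value of joint boom below -0.97 rad).
It fails at once if the boom is swung too fast (over 0.9 rad/s) (velocity of joint boom above 0.9 rad/s or velocity of joint boom below -0.9 rad/s).
It fails at once if the cowl is knocked hard (over 22 N) (contact force between any of the fingers, the arm and cowl above 22 N).
It fails at once if the robot leans on the cowl's top (height (world z) of the grasp point above 0.182 m and contact force between any of the fingers, the arm and cowl above 3 N).
It fails at once if a bystander is disturbed (distance of any of glue, jar, offcut, mallet from where it was at the start of the episode above 0.03 m).
It also fails if it takes over 45 s, if anything falls off the work surface, if the arm or the gripper's body presses on something with over 40 N, if the wrist force passes 120 N, or if a joint passes its speed limit or range.

## Working session

There is one attempt and no reset: what is moved stays moved. The work goes in short steps, Python scripts to look and compute and a shell command to move; the robot and the scene stay as the last step left them, time stands still between calls to the robot, and variables do not carry over. Pictures are saved under pics/ and viewed, at most 10 in all, crops included, and the job is handed in when it is done.

```bash
mkdir -p pics
python3 - <<'E'
from plant import r
import cv2,numpy as np,pickle
s=r.get_state();print({k:np.round(v,3) for k,v in s.items()})
d={n:r.snapshot(n) for n in("top","side")}
pickle.dump(d,open('a.pkl','wb'))
for n in d:
    cv2.imwrite(f'pics/{n}0.png',d[n]["img"][:,:,::-1]);print(n,d[n]["mtx"].round(1).tolist(),d[n]["cam_to_world"].round(3).tolist())
E
```

```text
{'clock': np.float64(0.0), 'q': array([-1.167,  0.69 , -0.194,  1.566,  0.157,  0.903, -0.215]), 'qd': array([ 0.001,  0.001,  0.   , -0.001,  0.001,  0.001,  0.   ]), 'joint_torque': array([-0.0000e+00, -5.2757e+01, -1.2670e+00, -1.5343e+01, -5.3000e-02,
        7.0000e-03,  0.0000e+00]), 'tool_pos': array([0.226, 0.582, 0.238]), 'eef_rot': array([ 0.184,  0.983, -0.001, -0.   ]), 'contact_force': array([ 0.444,  0.497, -0.168]), 'moment': array([ 0.008,  0.015, -0.01 ]), 'finger_force': np.float64(0.0), 'opening': np.float64(0.999)}
top [[456.9, 0.0, 280.4], [0.0, 456.9, 209.5], [0.0, 0.0, 1.0]] [[0.052, 0.978, -0.203, 0.295], [-0.999, 0.051, -0.013, -0.044], [-0.003, 0.203, 0.979, 1.46], [0.0, 0.0, 0.0, 1.0]]
side [[519.3, 0.0, 290.6], [0.0, 519.3, 205.3], [0.0, 0.0, 1.0]] [[-0.964, 0.253, -0.086, 0.464], [-0.267, -0.911, 0.315, 0.427], [0.002, 0.326, 0.945, 1.549], [0.0, 0.0, 0.0, 1.0]]
```

View pics/top0.png

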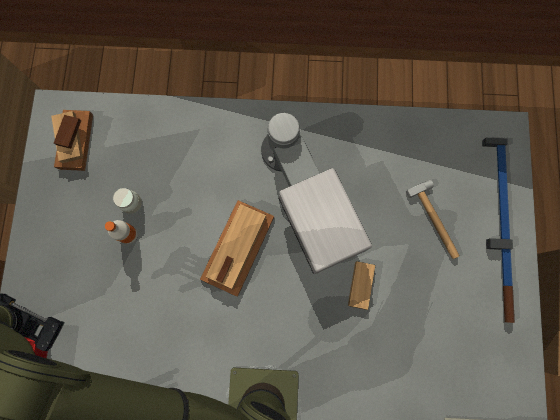

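View pics/side0.png

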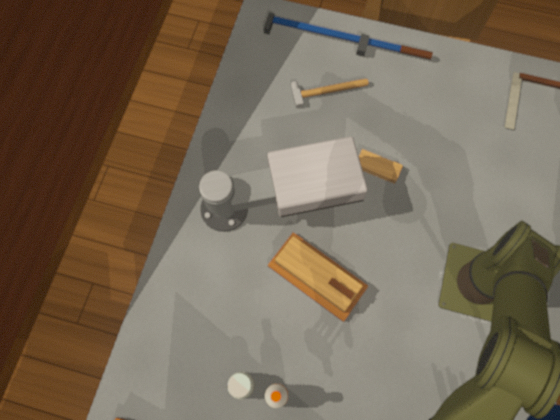

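The top view shows the column cap at (284,129), the cowl around (325,220), the boards around (237,248), the offcut at (362,285), the mallet at (435,220), and the jar and glue at (124,200) and (120,232). In the side view, the cap is at (216,187), the cowl at (316,176), and the boards at (318,277). The head is on the robot's right and has to swing left.

```bash
cat > h.py <<'E'
import cv2,numpy as np
def ray(s,px,z):
    K,T=s["mtx"],s["cam_to_world"]
    p=np.atleast_2d(px).astype(float); d=np.c_[(p[:,0]-K[0,2])/K[0,0],-(p[:,1]-K[1,2])/K[1,1],-np.ones(len(p))]@T[:3,:3].T
    o=T[:3,3]; return (o+d*((z-o[2])/d[:,2])[:,None])[:,:2]
def big(m,seed=None):
    c,_=cv2.findContours(m.astype(np.uint8),cv2.RETR_EXTERNAL,cv2.CHAIN_APPROX_NONE)
    return max(c,key=cv2.contourArea)[:,0,:] if c else None
def rect(s,m,z):
    w=ray(s,big(m),z).astype(np.float32); return cv2.minAreaRect(w)
COL=None
def masks(s):
    h=cv2.cvtColor(s["img"],cv2.COLOR_RGB2HSV); H,S,V=[h[...,i].astype(int) for i in range(3)]
    white=(S<30)&(V>145); wood=(H>8)&(H<28)&(S>80)&(V>110)
    return white,wood
E
python3 - <<'E'
import pickle
from h import *
d=pickle.load(open('a.pkl','rb'))
for n in d:
    s=d[n];w,b=masks(s);hsv=cv2.cvtColor(s["img"],cv2.COLOR_RGB2HSV)
    P={'top':[(284,129),(325,220),(300,200),(237,235),(240,280),(215,275),(150,300)],'side':[(216,187),(316,176),(310,280)]}[n]
    for p in P: print(n,p,hsv[p[1],p[0]])
    cs,_=cv2.findContours(w.astype(np.uint8),cv2.RETR_EXTERNAL,cv2.CHAIN_APPROX_NONE)
    for c in cs:
        if cv2.contourArea(c)>250:
            cc=c[:,0];m=cc.mean(0);z=.17 if cv2.contourArea(c)>2000 else .207
            print('white',cv2.contourArea(c),m,z,cv2.minAreaRect(ray(s,cc,z).astype(np.float32)))
    cs,_=cv2.findContours(b.astype(np.uint8),cv2.RETR_EXTERNAL,cv2.CHAIN_APPROX_NONE)
    for c in cs:
        if cv2.contourArea(c)>200:
            cc=c[:,0];print('wood',cv2.contourArea(c),cc.mean(0),[cv2.minAreaRect(ray(s,cc,z).astype(np.float32)) for z in(.03,.06)])
E
```

```text
top (284, 129) [ 27  16 164]
top (325, 220) [ 19  21 196]
top (300, 200) [ 18  22 196]
top (237, 235) [ 16 125 187]
top (240, 280) [ 12 155  87]
top (215, 275) [ 16 123 195]
top (150, 300) [ 30  12 128]
white 5099.0 [324.66793893 218.76717557] 0.17 ((0.5453372001647949, -0.15345095098018646), (0.2528949975967407, 0.1752845197916031), 27.53105354309082)
white 615.5 [283.25925926 126.39506173] 0.207 ((0.8019413352012634, -0.023113086819648743), (0.08343903720378876, 0.08454246819019318), 2.9311671257019043)
wood 765.0 [361.94354839 285.42741935] [((0.36752212047576904, -0.28855377435684204), (0.058184556663036346, 0.13846777379512787), 81.1746826171875), ((0.3659970164299011, -0.28342968225479126), (0.05696418136358261, 0.13556347787380219), 81.17467498779297)]
wood 2450.5 [234.48844884 247.71287129] [((0.46531832218170166, 0.10615895688533783), (0.12715363502502441, 0.27614888548851013), 68.64092254638672), ((0.46174192428588867, 0.10300423204898834), (0.12448664009571075, 0.2703568637371063), 68.64089965820312)]
wood 385.5 [438.83453237 224.73381295] [((0.5705668926239014, -0.5274212
[... 4862 characters left out ...]
91368103), (0.2408214956521988, 0.11323068290948868), 0.47971218824386597), ((1.0823105573654175, -0.4578857123851776), (0.23606625199317932, 0.11099483072757721), 0.4797205328941345)]
wood 544.5 [178.03296703  27.        ] [((1.158122181892395, -0.609491765499115), (0.11126802116632462, 0.08250027149915695), 0.039685558527708054), ((1.1444131135940552, -0.5890161991119385), (0.10907100141048431, 0.08087120205163956), 0.039691150188446045)]
wood 775.0 [203.76785714   7.89880952] [((1.0969775915145874, -0.700688362121582), (0.24151070415973663, 0.09066788852214813), 15.546656608581543), ((1.0844759941101074, -0.6784120202064514), (0.2367417961359024, 0.08887757360935211), 15.546661376953125)]
```

```bash
python3 -m pendant '[0,-0.3,-0.2,-0.1,0,0,-0.08, 0,-0.6,-0.4,-0.15,0,0,-0.16, 0,-0.93,-0.57,-0.15,0,0,-0.236, 0,-0.93,-0.57,-0.15,0,0,-0.236, 0,-0.93,-0.57,-0.15,0,0,-0.236]' 10
python3 - <<'E'
from plant import r;s=r.get_state();print(s["clock"],s["tool_pos"].round(4),s["eef_rot"].round(3),s["opening"],s["q"].round(2))
E
```

```text
clock: 0.6
tool_pos: [0.3277, 0.4498, 0.261]
eef_rot: [0.003, 1.0, -0.001, 0.0]
contact_force: [0.1, -0.6, -0.5]
opening: 0.568
finger_force: 0.0
0.6 [0.3277 0.4498 0.261 ] [ 0.003  1.    -0.001  0.   ] 0.56753544141752 [-0.83  0.58 -0.33  1.74  0.24  0.86  0.31]
```

```bash
python3 -m pendant '[0,-0.1,-0.3,0,0,0,0, 0,-0.2,-0.6,0,0,0,0, 0,-0.3,-0.9,0,0,0,0, 0,-0.32,-1,0,0,0,0]' >/dev/null
python3 -m pendant '[0,-0.1,-0.3,0,0,0,0, 0,-0.2,-0.6,0,0,0,0, 0,-0.3,-0.9,0,0,0,0, 0,-0.32,-1,0,0,0,0]' 
python3 -m pendant '[0,-0.1,-0.3,0,0,0,0, 0,-0.2,-0.6,0,0,0,0, 0,-0.3,-0.9,0,0,0,0, 0,-0.32,-1,0,0,0,0]' >/dev/null
python3 -m pendant '[0,-0.1,-0.3,0,0,0,0, 0,-0.2,-0.6,0,0,0,0, 0,-0.3,-0.9,0,0,0,0, 0,-0.32,-1,0,0,0,0]' >/dev/null
python3 -m pendant '[0,-0.1,-0.3,0,0,0,0, 0,-0.2,-0.6,0,0,0,0, 0,-0.3,-0.9,0,0,0,0, 0,-0.32,-1,0,0,0,0, 0,-0.32,-1,0,0,0,0]'
cat >> h.py <<'E'
C=np.array([.8025,-.022])
def phi(s):
    w,_=masks(s); m=w.astype(np.uint8)
    cs,_=cv2.findContours(m,cv2.RETR_EXTERNAL,cv2.CHAIN_APPROX_NONE)
    for c in cs:
        if cv2.contourArea(c)<1500: continue
        q=cv2.minAreaRect(ray(s,c[:,0],.17).astype(np.float32)); d=C-np.array(q[0])
        if .2<np.hypot(*d)<.36: print('rect',np.round(q[1],3),'ang',round(q[2],1),'cen phi',round(-np.arctan2(-d[1],d[0])*-1*-1,4) if 0 else round(np.arctan2(-d[1],d[0])*1,4),'r',round(np.hypot(*d),3))
def look(name=None):
    from plant import r
    s=r.get_state(); c=r.snapshot("top"); print('t',s["clock"],s["tool_pos"].round(4),'F',s["contact_force"].round(2)); phi(c)
    if name: cv2.imwrite(name,c["img"][:,:,::-1])
E
python3 -c "from h import *;look('pics/b.png')"
```

```text
clock: 1.4
tool_pos: [0.4223, 0.1503, 0.261]
eef_rot: [0.002, 1.0, -0.0, -0.0]
contact_force: [0.3, 0.2, -0.2]
opening: 0.006
finger_force: 0.0
clock: 2.7
tool_pos: [0.5671, -0.2977, 0.2603]
eef_rot: [0.001, 1.0, 0.0, 0.0]
contact_force: [0.6, 1.1, 0.7]
opening: 0.005
finger_force: 0.0
t 2.7 [ 0.5671 -0.2977  0.2603] F [0.58 1.05 0.66]
rect [0.333 0.176] ang 27.5 cen phi -0.4704 r 0.25
```

View pics/b.png

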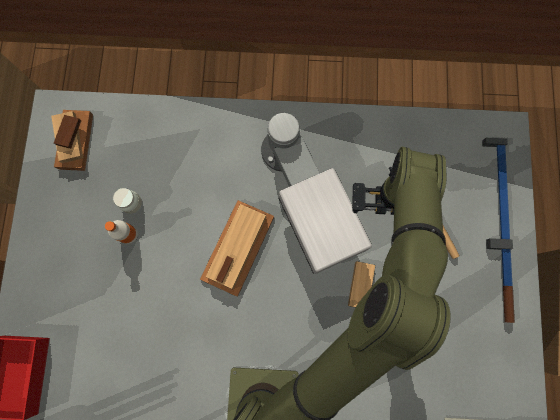

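The top view shows the boom unmoved (phi about -0.475), with the gripper above the bench just right of the cowl at (370,198). I'll go down beside it, then push at 30 mm/s.

```bash
python3 -m pendant '[0,0,0,0.2,0,0,0, 0,0,0,0.5,0,0,0, 0,0,0,0.75,0,0,0, 0,0,0,0.92,0,0,0, 0,0.02,0.04,0.92,0,0,0, 0,0.04,0.08,0.92,0,0,0, 0,0.04,0.08,0.92,0,0,0]'
python3 -m pendant '[0,0.009,0.018,0,0,0,0, 0,0.018,0.036,0,0,0,0, 0,0.027,0.054,0,0,0,0, 0,0.036,0.072,0,0,0,0, 0,0.045,0.09,0,0,0,0, 0,0.054,0.108,0,0,0,0, 0,0.063,0.126,0,0,0,0, 0,0.072,0.144,0,0,0,0, 0,0.081,0.162,0,0,0,0, 0,0.09,0.18,0,0,0,0, 0,0.099,0.198,0,0,0,0, 0,0.108,0.216,0,0,0,0]'
python3 -c "from h import *;look();look()"
```

```text
clock: 3.45
tool_pos: [0.5611, -0.2823, 0.1253]
eef_rot: [-0.002, 1.0, 0.0, 0.001]
contact_force: [1.0, -0.4, -0.0]
opening: 0.007
finger_force: 0.0
clock: 4.65
tool_pos: [0.5434, -0.2523, 0.1232]
eef_rot: [-0.001, 1.0, 0.0, 0.0]
contact_force: [0.5, -0.3, -0.2]
opening: 0.003
finger_force: 0.0
t 4.65 [ 0.5434 -0.2523  0.1232] F [ 0.55 -0.27 -0.17]
rect [0.334 0.176] ang 22.0 cen phi -0.3825 r 0.25
t 4.7 [ 0.5432 -0.2517  0.1232] F [ 0.49 -0.05 -0.14]
rect [0.319 0.176] ang 21.5 cen phi -0.3764 r 0.257
```

```bash
python3 -m pendant '[0,-0.03,-0.06,-0.1,0,0,0, 0,-0.03,-0.06,-0.4,0,0,0, 0,-0.03,-0.06,-0.7,0,0,0, 0,-0.03,-0.06,-0.92,0,0,0]' >/dev/null
python3 -c "from h import *;look()"
```

```text
t 5.15 [ 0.5488 -0.262   0.264 ] F [ 0.88 -0.4   0.62]
rect [0.327 0.176] ang 17.3 cen phi -0.3012 r 0.253
```

```bash
python3 -m pendant '[0,0,0.3,0,0,0,0, 0,0,0.6,0,0,0,0, 0,0,0.9,0,0,0,0, 0,0.04,1,0,0,0,0]' >/dev/null
python3 -m pendant '[0,0,0.3,0,0,0,0, 0,0,0.6,0,0,0,0, 0,0,0.9,0,0,0,0, 0,0.04,1,0,0,0,0]' >/dev/null
python3 -m pendant '[0,0,0.3,0,0,0,0, 0,0,0.6,0,0,0,0, 0,0,0.9,0,0,0,0, 0,0.04,1,0,0,0,0]' >/dev/null
python3 -m pendant '[0,0.02,0.2,0.1,0,0,0, 0,0.02,0.2,0.3,0,0,0, 0,0.02,0.2,0.6,0,0,0, 0,0.02,0.2,0.85,0,0,0, 0,0.02,0.2,0.94,0,0,0]'
python3 - <<'E'
import pickle
from h import *
look()
d=pickle.load(open('a.pkl','rb'))
for n in d:
    s=d[n];h=cv2.cvtColor(s["img"],cv2.COLOR_RGB2HSV);m=(h[...,0]>8)&(h[...,0]<28)&(h[...,1]>80)&(h[...,1]<150)&(h[...,2]>150)
    cs,_=cv2.findContours(m.astype(np.uint8),0,1)
    for c in cs:
        if cv2.contourArea(c)>900:
            q=cv2.minAreaRect(ray(s,c[:,0],.06).astype(np.float32));e=C-np.array(q[0])
            if np.hypot(*e)<.45 and abs(e[1])<.3: print(n,np.round(q[0],3),np.round(q[1],3),q[2],'phi',np.arctan2(-e[1],e[0]),'r',np.hypot(*e))
E
```

```text
clock: 6.9
tool_pos: [0.5248, 0.2151, 0.1169]
eef_rot: [0.0, 1.0, -0.002, -0.003]
contact_force: [-0.7, 0.0, 0.3]
opening: 0.002
finger_force: 0.0
t 6.9 [0.5248 0.2151 0.1169] F [-0.66  0.01  0.26]
rect [0.254 0.175] ang 1.5 cen phi -0.0305 r 0.29
top [0.468 0.109] [0.094 0.249] 68.93765258789062 phi 0.374643832097096 r 0.35921519447196276
side [0.468 0.111] [0.095 0.25 ] 69.20413970947266 phi 0.3776341123516219 r 0.35972931828943316
```

```bash
python3 -m pendant '[0,0.02,-0.05,-0.03,0,0,0, 0,0.04,-0.12,-0.03,0,0,0, 0,0.063,-0.19,-0.03,0,0,0, 0,0.063,-0.19,-0.03,0,0,0, 0,0.063,-0.19,-0.03,0,0,0, 0,0.063,-0.19,-0.03,0,0,0, 0,0.063,-0.19,-0.03,0,0,0, 0,0.063,-0.19,-0.03,0,0,0, 0,0.063,-0.19,-0.03,0,0,0, 0,0.063,-0.19,-0.03,0,0,0]' 
python3 -c "from h import *;look()"
```

```text
clock: 7.95
tool_pos: [0.5171, 0.1899, 0.1246]
eef_rot: [-0.001, 1.0, 0.0, -0.0]
contact_force: [0.1, -0.6, -0.3]
opening: 0.007
finger_force: 0.0
t 7.95 [0.5171 0.1899 0.1246] F [ 0.07 -0.59 -0.31]
rect [0.177 0.255] ang 83.1 cen phi 0.1236 r 0.289
```

```bash
python3 -m pendant '[0,0,0,0,0,0,0, 0,0,0,0,0,0,0, 0,0,0,0,0,0,0, 0,0,0,0,0,0,0, 0,0,0,0,0,0,0, 0,0,0,0,0,0,0, 0,0,0,0,0,0,0, 0,0,0,0,0,0,0, 0,0,0,0,0,0,0]' 
python3 -c "from h import *;look('pics/c.png')"
```

```text
clock: 8.9
tool_pos: [0.5171, 0.1897, 0.1247]
eef_rot: [-0.0, 1.0, 0.0, -0.0]
contact_force: [0.3, 0.4, 0.5]
opening: 0.004
finger_force: 0.0
t 8.9 [0.5171 0.1897 0.1247] F [0.26 0.44 0.52]
rect [0.177 0.255] ang 75.6 cen phi 0.252 r 0.289
```

View pics/c.png

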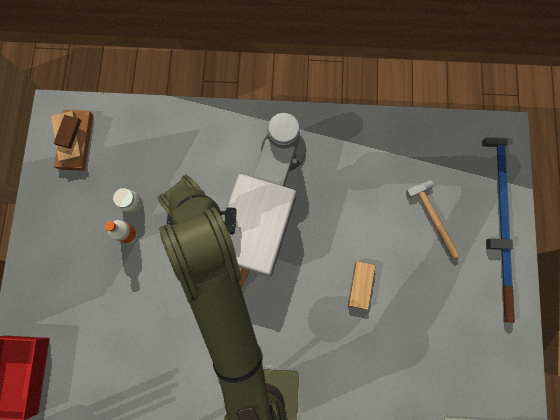

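The cowl is at about (262,225), with its left face about 20 mm from the closed fingers at (231,222). I'll start the braking retreat at half the cowl's speed.

```bash
python3 -m pendant '[0,0,0,0,0,0,0, 0,0,0,0,0,0,0, 0,0,0,0,0,0,0, 0,0,0,0,0,0,0, 0,-0.005,0.014,0,0,0,0, 0,-0.01,0.028,0,0,0,0, 0,-0.015,0.042,0,0,0,0, 0,-0.02,0.056,0,0,0,0, 0,-0.025,0.07,0,0,0,0, 0,-0.03,0.084,0,0,0,0, 0,-0.035,0.098,0,0,0,0, 0,-0.04,0.112,0,0,0,0]' 
python3 -m pendant '[0,-0.005,0.014,0,0,0,0, 0,-0.01,0.028,0,0,0,0, 0,-0.02,0.06,0,0,0,0, 0,-0.04,0.12,0,0,0,0]' 
python3 -c "from h import *;look();look()"
```

```text
clock: 10.15
tool_pos: [0.523, 0.2066, 0.1247]
eef_rot: [-0.0, 1.0, -0.0, -0.0]
contact_force: [0.1, -0.5, 0.4]
opening: 0.005
finger_force: 0.0
clock: 10.55
tool_pos: [0.5292, 0.2243, 0.1247]
eef_rot: [-0.0, 1.0, -0.0, -0.0]
contact_force: [0.3, -0.1, -0.3]
opening: 0.004
finger_force: 0.0
t 10.55 [0.5292 0.2243 0.1247] F [ 0.32 -0.12 -0.25]
rect [0.18  0.258] ang 69.3 cen phi 0.3756 r 0.288
t 10.6 [0.5298 0.2274 0.1249] F [ 0.5   1.25 -0.88]
rect [0.457 0.21 ] ang 14.0 cen phi 0.4358 r 0.206
```

```bash
python3 -m pendant '[0,-0.02,0.1,0,0,0,0, 0,-0.04,0.25,0,0,0,0, 0,-0.04,0.3,-0.2,0,0,0, 0,-0.04,0.3,-0.5,0,0,0, 0,-0.04,0.3,-0.8,0,0,0, 0,-0.04,0.4,-0.9,0,0,0, 0,-0.04,0.6,-0.9,0,0,0, 0,-0.04,0.6,-0.9,0,0,0]' 
python3 -c "from h import *;look('pics/d.png')"
python3 -m pendant '[0,0,0,0,0,0,0, 0,0,0,0,0,0,0, 0,0,0,0,0,0,0, 0,0,0,0,0,0,0, 0,0,0,0,0,0,0, 0,0,0,0,0,0,0, 0,0,0,0,0,0,0, 0,0,0,0,0,0,0]' >/dev/null
python3 -c "from h import *;look()"
```

```text
clock: 11.45
tool_pos: [0.5337, 0.321, 0.2609]
eef_rot: [-0.003, 1.0, 0.003, 0.0]
contact_force: [-0.1, 1.2, -0.2]
opening: 0.01
finger_force: 0.0
t 11.45 [0.5337 0.321  0.2609] F [-0.08  1.22 -0.17]
rect [0.25  0.425] ang 71.7 cen phi 0.5427 r 0.213
t 12.3 [0.535  0.3145 0.2597] F [ 0.18 -0.11 -0.37]
rect [0.262 0.463] ang 83.7 cen phi 0.5563 r 0.213
```

View pics/d.png

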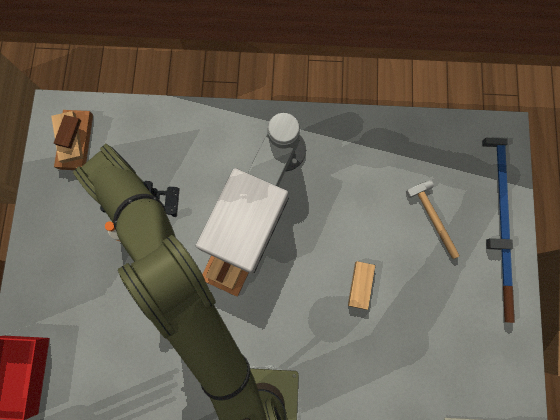

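The cowl, at about (243,220), is parallel to the boards and over them, and the arm is clear at (165,200). The mask is picking up grey bench, so I'll tighten it and measure the drift.

```bash
sed -i 's/V>145/V>172/' h.py
python3 - <<'E'
from h import *
im=lambda f:cv2.imread(f)[:,:,::-1].copy()
from plant import r
look('pics/e.png')
s=r.snapshot("top")
for f in('pics/c.png','pics/d.png','pics/e.png'): s["img"]=im(f);print(f);phi(s)
E
```

```text
t 12.35 [0.535  0.3145 0.2597] F [ 0.09 -0.47 -0.1 ]
rect [0.172 0.252] ang 68.3 cen phi 0.3784 r 0.289
pics/c.png
rect [0.171 0.252] ang 76.0 cen phi 0.2505 r 0.289
pics/d.png
rect [0.172 0.252] ang 68.5 cen phi 0.374 r 0.289
pics/e.png
rect [0.172 0.252] ang 68.3 cen phi 0.3784 r 0.289
```

Drift is only about 0.005 rad/s and the head is within a few mm, so I'll leave it and wait.

```bash
Z='';
for i in 1 2 3; do python3 -m pendant '[0,0,0,0,0,0,0, 0,0,0,0,0,0,0, 0,0,0,0,0,0,0, 0,0,0,0,0,0,0, 0,0,0,0,0,0,0, 0,0,0,0,0,0,0, 0,0,0,0,0,0,0, 0,0,0,0,0,0,0, 0,0,0,0,0,0,0, 0,0,0,0,0,0,0, 0,0,0,0,0,0,0, 0,0,0,0,0,0,0]' >/dev/null; done
python3 -c "from h import *;look()"
python3 -m pendant '[0,0,0,0,0,0,0, 0,0,0,0,0,0,0, 0,0,0,0,0,0,0, 0,0,0,0,0,0,0, 0,0,0,0,0,0,0, 0,0,0,0,0,0,0, 0,0,0,0,0,0,0, 0,0,0,0,0,0,0]' >/dev/null
python3 -c "from h import *;look()"
```

```text
t 16.05 [0.535  0.3146 0.2597] F [ 0.49 -0.19  0.72]
rect [0.172 0.252] ang 67.8 cen phi 0.3885 r 0.289
t 16.9 [0.535  0.3146 0.2597] F [-0.43 -0.38  0.42]
rect [0.172 0.253] ang 67.7 cen phi 0.3895 r 0.289
```

```bash
python3 -c "
from plant import r
print(r.finish_job())"
```

```text
the job is handed in; nothing more can be done
None
```

The press head now stands over the glued boards, about 5 mm off centre by camera. It stayed there untouched for about 6 s, drifting only about 0.001–0.005 rad/s, and I handed the job in at 16.9 s.

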